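# Dark reading of a sample slide on a sloped optical reader

### The job

Take a dark reading of the sample slide: first turn the lamp's dimmer knob anticlockwise to its end stop, then pick up the slide by its fin and hold its flat underside flush against the sloped face of the optical reader, centred over the round window, with a light steady push. Finish while still holding it there, the slide gripped and pressed on the face and not let go, and leave the other things on the bench where they are.

Things in the scene. Friction and masses are not known exactly. Their poses are not given: they have to be found in the camera images.
- reader_face (a point): Sloped top face of the optical reader (a white box hinged on an aluminium base): flat, rimless, 110 mm (x) by 104 mm (y), a round glass window 22 mm across at its middle. This point: the window's centre, on the surface. z: outward normal; x: straight up the slope; y: level. It slopes down towards the robot by 11 to 32 degrees, differently each run; its hinge is clamped stiff.
- slide_fin (a point): Sample slide lying loose on the bench, 50 to 100 g: flat aluminium plate 52 mm (x) by 76 mm (y), 6 mm thick, with an upright black grip fin at its middle, 36 mm long (x), 12 mm thick (y), top 46 mm above the underside. This point lies inside the fin, 30 mm above the underside; z points from the plate up the fin.
- slide_foot (a point): Centre of the slide's flat underside (the side that goes on the face); same axes as slide_fin, 30 mm below it.
- dimmer (a joint): Lamp dimmer knob on a grey control box (120 x 110 x 50 mm tall, fixed to the bench). Value in rad: 0 is the anticlockwise end stop (lamp off); it grows as the knob is turned clockwise seen from above, to 2.6. Light friction (0.04 N m); it stays where it is left.
- dimmer_grip (a point): Point on the knob's vertical turning axis, inside its bar grip, 87 mm above the bench. The bar is 42 mm long (x of this frame, turning with the knob), 14 mm thick (y) and its top lies 7 mm above this point and 44 mm above the control box.
- marker: Marker pen lying flat, 140 long, 18 thick (mm); loose bystander, its origin at the centre of its underside. Leave where it is.
- driver: Screwdriver with blue handle lying flat (mm); loose bystander, its origin at the centre of its underside. Leave where it is.
- breadboard: White electronics breadboard 83 x 55 x 9 lying flat (mm); loose bystander, its origin at the centre of its underside. Leave where it is.
- vial: Small amber jar 28 across, 55 tall (mm); loose bystander, its origin at the centre of its underside. Leave where it is.
- dish: Shallow round glass dish 52 across, 18 tall (mm); loose bystander, its origin at the centre of its underside. Leave where it is.
- meter: Hand multimeter lying flat, 150 x 78 x 34 (mm); loose bystander, its origin at the centre of its underside. Leave where it is.
- beaker: Glass beaker 66 across, 85 tall (mm); loose bystander, its origin at the centre of its underside. Leave where it is.
- slide: The slide itself (origin as slide_foot).
- reader: The optical reader with its tilting head; origin at the centre of its base's underside on the bench; x is the uphill direction seen from above.
Mind the look-alikes: they are no part of the job. What is shaped like the part that bears dimmer but orange or red is not meant.

How it is judged:
By the outcome, as a careful person would: the job done as asked, in the order asked, and still so for the second after the job is handed in, while the arm keeps its last pose, push and grip.
It also fails if it takes over 72 s, if anything falls off the work surface, if the arm or the gripper's body presses on something with over 40 N, if the wrist force passes 120 N, or if a joint passes its speed limit or range.

### The arm

A 6-joint arm with a two-finger parallel gripper is mounted at the origin on the work surface. World frame = base frame: x ahead of the robot, y to its left, z up, the work surface at z = 0. Lengths are in m, angles in rad, forces in N, time in s.
With the tool pointing down it reaches from about 0.35 to 0.85 m from the base axis. Payload 8.1 kg.
Tool frame: the origin (TCP) lies between the finger pads; the fingertips stand 11 mm ahead of it and the grasp point (between the pads) lies 8 mm behind it (tips_ahead is the z of the fingertips in the tool frame, in m); z points along the fingers, y is the line along which they close (so a half turn about z gives the same grasp; the last joint's range is limited). The gripper opens to 93 mm and grips with 3 to 60 N. Pads are 15 mm wide; open, the fingers measure 128 mm over their backs; the gripper's body (75 mm by 188 mm) begins 65 mm behind the grasp point.
Start: joints at [1.079, 0.13, 1.488, -0, 1.523, -0.085], TCP at [0.237, 0.551, 0.23] pointing down, gripper open.
Joint ranges: [-2.96, 2.96], [-0.89, 2.26], [0.02, 2.5], [-1.34, 4.48], [0, 2.73], [-2.66, 2.66]. Speed limits (rad/s): [2.39, 2.39, 2.79, 3.14, 3.14, 3.14].

### API

Orientations are given as a rotation vector (axis times angle).
In Python, from plant import read_state, read_camera, close_job, tips_ahead gives the robot as it stands. The module is installed in compiled form; this text tells all that it offers.
- The arm moves only by the tool move_arm, never from a script. Its argument "plan" is a list of rows, each a list of 7 numbers: the turn, a rotation vector about the tool's x, y, z in units of 6 degrees (1.0 is 6 degrees), then the shift along the tool's x, y, z in units of 25 mm (1.0 is 25 mm), then the finger opening in mm, from 0 to 93. A call has exactly 10 rows; each row shifts and turns the commanded pose from where the row before left it, along the tool's axes as they then stand; what a row does not reach is not made up. A row lasts 1/10 s, in which the tool goes at most 50 mm and 8.59 degrees, less where a joint would pass 70% of its speed; a pose out of reach is approached as far as the arm can. A call is refused whole if a number of a shift passes 1 or a number of a turn 1, either way. A call with a gripper value outside its range is refused whole. The fingers move at their own pace and stop on an object; "force" is the grip in N (left out, the last holds). Time passes only in rows, so rows that do not move let the fingers close, or fill a call up. It gives the time, the measured TCP pose, the force, the opening and the grip force at its end, in the units of the state.
- read_state(): the state, without advancing time (a new reading comes with each control period).
- read_camera(name): name is "scene" or "top"; returns a dict with "frame" (400x640x3 uint8, red, green, blue), "z_map" (400x640 float32, m along the optical axis (not along the pixel's ray), 0 where there is no reading), "fx", "fy", "cx", "cy" (pixels), "rvec" (rotation vector, rad) and "tvec" (3), from world to camera coordinates, as OpenCV has them. Camera axes: x right, y down, z forward; pixel columns grow to the right and rows downward; lengths in m; the calibration is good to about 2 mm. A picture is of the moment at which its call begins.
- close_job(): hands the job in; it is judged then, once.
The state is a dict: "t": time; "q": joint angles; "dq": joint speeds; "joint_torque": joint torques, N m; "tool_pos": TCP position; "orientation": TCP orientation; "force": force on the tool from outside, world axes, zero at the start; "wrist_torque": the same for the moment, N m; "opening": finger opening in m; "gripper_force": force on a finger pad.
Only numpy, scipy, OpenCV 4.12 (cv2) and the standard library are available. Lean on these libraries where they do the work, as an engineer would, in place of code of your own. Each camera call takes 0.05 s, during which the arm holds its last target. There are 200 camera calls.

## Working session

There is one attempt and no reset: what is moved stays moved. The work goes in short steps, Python scripts to look and compute and a tool call to move; the robot and the scene stay as the last step left them, time stands still between calls to the robot, and variables do not carry over. Pictures are saved under pics/ and viewed, at most 10 in all, crops included, and the job is handed in when it is done.

Besides the shell and the picture viewer there is one more tool, called by a JSON object that holds its "method" and its "body". move_arm: Moves the arm, as the interface text tells. Its arguments: {"type":"object","properties":{"plan":{"type":"array","items":{"type":"array","items":{"type":"number"}}},"force":{"type":"number"}},"required":["plan"]}

```bash
mkdir -p pics; cat > h.py <<'E'
import numpy as np, cv2
from scipy.spatial.transform import Rotation as R
from plant import read_state, read_camera, close_job, tips_ahead
def cloud(c):
    z=c['z_map']; v,u=np.mgrid[:400,:640]
    P=np.stack([(u-c['cx'])/c['fx']*z,(v-c['cy'])/c['fy']*z,z],-1)
    M=R.from_rotvec(np.ravel(c['rvec'])).as_matrix()
    W=(P-np.ravel(c['tvec']))@M; W[z==0]=np.nan
    return W
def save(c,n): cv2.imwrite('pics/'+n,c['frame'][...,::-1])
E
python3 - <<'E'
from h import *
for n in('scene','top'):
    c=read_camera(n); save(c,n+'0.png'); np.savez(n+'0.npz',**c)
    print(n,c['fx'],c['cx'],c['cy'],c['rvec'],c['tvec'],(c['z_map']==0).mean())
print(tips_ahead,read_state())
E
```

```text
scene 436.73569807660095 316.9586307638087 193.34760515661023 [ 2.42893945  0.94027867 -0.26357097] [-0.32539844 -0.2960841   1.47386732] 0.00396875
top 389.87267968762154 318.9259296598548 197.6216160842062 [ 2.15427014 -2.14276436  0.20382793] [-0.11628673  0.52497754  1.07474588] 0.0040546875
0.011 {'t': 0.1, 'q': array([ 1.07861571e+00,  1.31081021e-01,  1.48919040e+00,  5.99135645e-06,
        1.52300357e+00, -8.54031753e-02]), 'dq': array([-0.00033283, -0.00064413, -0.00085453,  0.00168814,  0.00049338,
        0.00056213]), 'joint_torque': array([ 1.35506802e-03, -5.61342323e+01, -4.93096304e+01,  7.68519519e-02,
        2.91265600e-02, -7.84031135e-05]), 'tool_pos': array([0.23713032, 0.55060178, 0.2286841 ]), 'orientation': array([-6.34470578e-01, -3.07636130e+00,  2.53011993e-03]), 'force': array([0.22040073, 1.08156923, 0.4393709 ]), 'wrist_torque': array([-0.00881968,  0.02390595,  0.00651217]), 'gripper_force': 0.0, 'opening': 0.09309008511438066}
```

View pics/scene0.png

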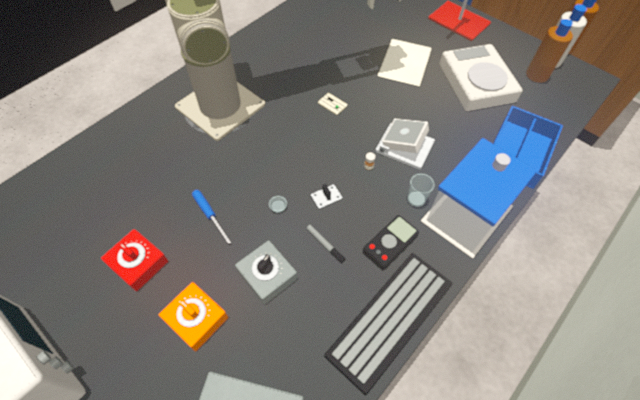

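View pics/top0.png

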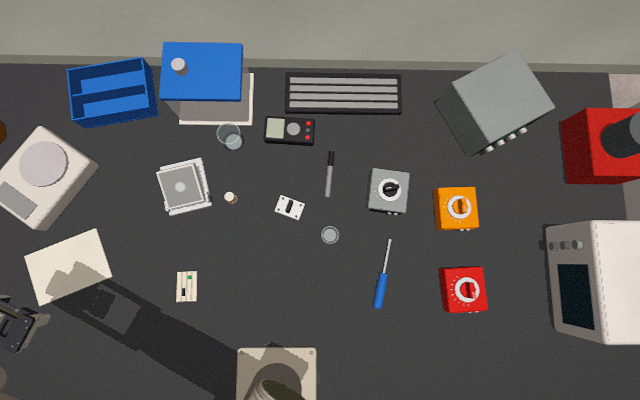

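The scene view shows the robot base at upper left, the reader (405,140), slide (326,195) and grey dimmer box (266,268). In the top view the reader is at (183,187), the slide at (290,207) and the grey knob at (389,190). The orange and red boxes are the decoys.

```bash
cat > m.py <<'E'
from h import *
def rect(p):
    (c,s,a)=cv2.minAreaRect((p[:,:2]*1000).astype(np.float32)); return np.round(c,1),np.round(s,1),round(a,1)
def near(W,x,y,r): return np.hypot(W[...,0]-x,W[...,1]-y)<r
c={n:dict(np.load(n+'0.npz')) for n in('top','scene')}
for n,pix in(('top',dict(knob=(389,190),slide=(290,207),reader=(183,187))),('scene',dict(knob=(266,266),slide=(326,195),reader=(405,135)))):
    W=cloud(c[n]); F=c[n]['frame'].astype(int)
    for k,(u,v) in pix.items(): print(n,k,W[v,u])
    for k,(zl,zh,r) in dict(knob=(.080,.11,.04),slide=(.03,.06,.04)).items():
        u,v=pix[k]; x,y=W[v,u,:2]; m=near(W,x,y,r)&(W[...,2]>zl)&(W[...,2]<zh)
        if m.sum()>3: print(n,k,m.sum(),W[m].mean(0),np.median(W[m][:,2]),rect(W[m]))
    u,v=pix['slide'];x,y=W[v,u,:2];m=near(W,x,y,.06)&(F.min(-1)>140)
    print(n,'plate',m.sum(),rect(W[m]),np.median(W[m][:,2]))
    u,v=pix['knob'];x,y=W[v,u,:2];m=near(W,x,y,.1)&(W[...,2]>.04)&(W[...,2]<.06)
    print(n,'box',m.sum(),rect(W[m]))
    u,v=pix['reader'];m=near(W,*W[v,u,:2],.035); P=W[m]
    for _ in range(3):
        ce=P.mean(0); nn=np.linalg.svd(P-ce)[2][2]; nn*=np.sign(nn[2]); A=W[near(W,*ce[:2],.09)]; P=A[np.abs((A-ce)@nn)<.004]
    xx=np.array([0,0,1])-nn*nn[2]; xx/=np.linalg.norm(xx); yy=np.cross(nn,xx)
    q=np.stack([(P-ce)@xx,(P-ce)@yy],1); print(n,'face',len(P),ce,nn,'tilt',np.degrees(np.arccos(nn[2])),'az',np.degrees(np.arctan2(xx[1],xx[0])),rect(q),np.std((P-ce)@nn))
    d=(rect(q)[0]/1000); print('ctr',ce+d[0]*xx+d[1]*yy)
for k,(u,v) in dict(knob=(389,190),slide=(290,207),reader=(183,187)).items():
    im=c['top']['frame'][v-30:v+30,u-33:u+33,::-1]; cv2.imwrite(f'pics/{k}.png',cv2.resize(im,(264,240),interpolation=2))
cv2.imwrite('pics/all.png',np.hstack([cv2.imread(f'pics/{k}.png') for k in('knob','slide','reader')]))
E
python3 m.py
```

```text
top knob [ 0.54165225 -0.30742215  0.08646903]
top slide [ 0.49876997 -0.03067206  0.03776061]
top reader [0.54876752 0.26703661 0.0687962 ]
top knob 83 [ 0.54864459 -0.31199804  0.09255575] 0.09306341467792531 (array([ 549.5, -312.4]), array([13.9, 40.9]), 9.8)
top slide 59 [ 0.50296858 -0.02613286  0.04427529] 0.04500475536659249 (array([503. , -25.8]), array([11.9, 35. ]), 70.9)
top plate 397 (array([503.9, -27. ]), array([77.5, 53.9]), 69.5) 0.006162441855716194
top box 1378 (array([ 549.3, -313.3]), array([110.7, 122. ]), 82.4)
top face 1402 [0.55115513 0.27617151 0.06970256] [-0.34145371 -0.09130723  0.93545302] tilt 20.698542968087136 az 14.971030554029683 (array([-0.3, -0.1]), array([104.4, 109.8]), 89.8) 0.0017815494928924713
ctr [0.55090986 0.27600241 0.06959653]
scene knob [ 0.55477    -0.31705319  0.07064573]
scene slide [ 0.51148577 -0.04105601  0.03230133]
scene reader [0.56306859 0.25676578 0.07608077]
scene knob 117 [ 0.5507037  -0.32016937  0.09150684] 0.0927864948742893 (array([ 549.3, -318.8]), array([14.3, 41.3]), 11.2)
scene slide 68 [ 0.50365308 -0.03318602  0.04255859] 0.04410920419675507 (array([502.1, -32. ]), array([12.6, 35.1]), 69.3)
scene plate 388 (array([500.3, -27.5]), array([82.9, 62.4]), 71.0) 0.005751265228905232
scene box 1689 (array([ 548.9, -318.3]), array([111.1, 121.4]), 82.4)
scene face 251 [0.57500379 0.23278684 0.03801726] [-0.27327048 -0.81883553  0.50480849] tilt 59.68135933951258 az 71.54456790892382 (array([5.7, 0.5]), array([169.7, 115.4]), 89.8) 0.00234678250416765
ctr [0.5754404  0.23567454 0.04293768]
```

View pics/all.png

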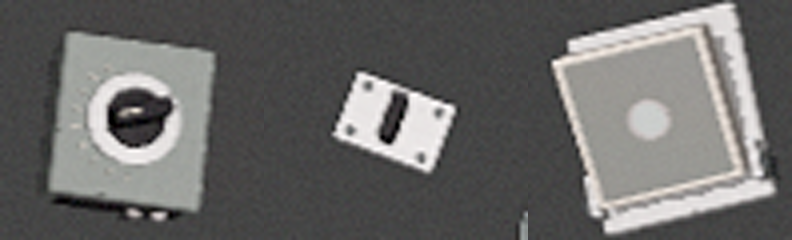

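The crops show the dimmer's black bar lying along ±y, with its pointer to the left inside the tick arc, so it is mid-range. The slide's fin is at its middle, and the reader window is at the middle of the face. The two views disagree by about 6 mm in y, which I'll check against the gripper once it is close.

```bash
cat > m2.py <<'E'
from h import *
c={n:dict(np.load(n+'0.npz')) for n in('top','scene')}
for n in c:
    W=cloud(c[n]); m=(np.hypot(W[...,0]-.55,W[...,1]+.315)<.03)
    print(n,np.histogram(W[m][:,2],bins=np.arange(.048,.1,.004)))
    m=(abs(W[...,2])<.01)&(abs(W[...,0]-.45)<.15)&(abs(W[...,1])<.4); A=W[m]
    print('bench',np.linalg.lstsq(np.c_[A[:,:2],np.ones(len(A))],A[:,2],rcond=None)[0])
    # reader face: seed plane from top fit
    ce=np.array([.551,.2735,.0696]); nn=np.array([-.3415,-.0913,.9354])
    for _ in range(4):
        A=W[np.linalg.norm(np.nan_to_num(W)-ce,axis=-1)<.085]; P=A[np.abs((A-ce)@nn)<.006]; ce=P.mean(0); nn=np.linalg.svd(P-ce)[2][2]; nn*=np.sign(nn[2])
    xx=np.array([0,0,1])-nn*nn[2]; xx/=np.linalg.norm(xx); yy=np.cross(nn,xx)
    q=np.stack([(P-ce)@xx,(P-ce)@yy],1)*1000; r=cv2.minAreaRect(q.astype(np.float32))
    print(n,'face',len(P),nn,'tilt',np.degrees(np.arccos(nn[2])),'az',np.degrees(np.arctan2(xx[1],xx[0])),r,'ctr',ce+(r[0][0]*xx+r[0][1]*yy)/1000)
    # other things' heights >15mm
    m=(W[...,2]>.015)&(W[...,0]>.3)&(W[...,0]<.75)&(abs(W[...,1])<.45)
    k,l,s,ct=cv2.connectedComponentsWithStats(m.astype(np.uint8))
    for i in range(1,k):
        if s[i,4]>25: A=W[l==i]; print(np.round(A.min(0),3),np.round(A.max(0),3),s[i,4])
E
python3 m2.py
```

```text
top (array([ 6, 67, 70, 58, 37,  5,  6,  4,  4,  3, 19, 51]), array([0.048, 0.052, 0.056, 0.06 , 0.064, 0.068, 0.072, 0.076, 0.08 ,
       0.084, 0.088, 0.092, 0.096]))
bench [ 0.00043842  0.00035673 -0.00020237]
top face 1490 [-0.34015099 -0.09062884  0.93599344] tilt 20.610760950007933 az 14.919135601755011 ((-0.8536338806152344, 0.7428054809570312), (105.64839172363281, 109.8293228149414), 89.71466064453125) ctr [0.55064855 0.27663891 0.06951743]
[0.671 0.114 0.015] [0.735 0.18  0.089] 419
[ 0.692 -0.098  0.015] [0.75  0.053 0.045] 974
[ 0.631 -0.153  0.015] [ 0.673 -0.141  0.021] 49
[0.479 0.201 0.015] [0.647 0.355 0.092] 2026
[ 0.481 -0.372  0.016] [ 0.614 -0.252  0.098] 1677
[ 0.535 -0.147  0.015] [ 0.602 -0.135  0.02 ] 47
[0.514 0.129 0.015] [0.539 0.156 0.059] 104
[ 0.486 -0.036  0.015] [ 0.521 -0.016  0.049] 66
[ 0.398 -0.147  0.015] [ 0.444 -0.12   0.019] 31
[ 0.302 -0.307  0.016] [ 0.321 -0.286  0.03 ] 43
scene (array([ 4, 84, 83, 50, 50, 10,  9, 10, 12,  8, 20, 70]), array([0.048, 0.052, 0.056, 0.06 , 0.064, 0.068, 0.072, 0.076, 0.08 ,
       0.084, 0.088, 0.092, 0.096]))
bench [ 5.19547698e-04 -8.46677151e-05 -2.26159803e-04]
scene face 889 [-0.33402287 -0.09807366  0.93744881] tilt 20.37256090472894 az 16.362956656131374 ((-3.540637969970703, 3.2823143005371094), (108.16960144042969, 113.89154815673828), 89.05596160888672) ctr [0.54895414 0.27017985 0.06930726]
[0.478 0.194 0.015] [0.647 0.352 0.093] 1588
[0.513 0.123 0.016] [0.541 0.152 0.058] 123
[0.67  0.108 0.015] [0.735 0.175 0.088] 589
[ 0.486 -0.043  0.016] [ 0.521 -0.022  0.049] 93
[ 0.395 -0.164  0.015] [ 0.441 -0.125  0.021] 33
[ 0.3   -0.315  0.015] [ 0.316 -0.291  0.028] 43
[ 0.691 -0.105  0.015] [0.75  0.046 0.047] 1042
[ 0.485 -0.38   0.015] [ 0.616 -0.256  0.098] 2123
[ 0.599 -0.161  0.015] [ 0.672 -0.143  0.02 ] 85
```

{"method": "move_arm", "body": {"plan": [[0,0,0,-0.84,-0.895,0,60],[0,0,0,-0.84,-0.895,0,60],[0,0,0,-0.84,-0.895,0,60],[0,0,0,-0.84,-0.895,0,60],[0,0,0,-0.84,-0.895,0,60],[0,0,0,-0.84,-0.895,0,60],[0,0,0,-0.84,-0.895,0,60],[0,0,0,-0.84,-0.895,0,60],[0,0,0,-0.84,-0.895,0,60],[0,0,0,-0.84,-0.895,0,60]]}}

```text
t: 1.1
tool_pos: [0.3417, 0.2612, 0.2293]
orientation: [-0.634, -3.077, 0.001]
force: [0.4, 0.5, -0.6]
opening: 0.06
gripper_force: 0.0
```

{"method": "move_arm", "body": {"plan": [[0,0,0,-0.84,-0.895,0,60],[0,0,0,-0.84,-0.895,0,60],[0,0,0,-0.84,-0.895,0,60],[0,0,0,-0.84,-0.895,0,60],[0,0,0,-0.84,-0.895,0,60],[0,0,0,-0.84,-0.895,0,60],[0,0,0,-0.84,-0.895,0,60],[0,0,0,-0.84,-0.895,0,60],[0,0,0,-0.84,-0.895,0,60],[0,0,0,-0.84,-0.895,0,60]]}}

```text
t: 2.1
tool_pos: [0.446, -0.0274, 0.2293]
orientation: [-0.635, -3.076, -0.0]
force: [0.8, 0.3, 0.2]
opening: 0.06
gripper_force: 0.0
```

{"method": "move_arm", "body": {"plan": [[0,0,0,-0.84,-0.895,0,60],[0,0,0,-0.84,-0.895,0,60],[0,0,0,-0.84,-0.895,0,60],[0,0,0,-0.84,-0.895,0,60],[0,0,0,-0.84,-0.895,0,60],[0,0,0,-0.84,-0.895,0,60],[0,0,0,-0.84,-0.895,0,60],[0,0,0,-0.84,-0.895,0,60],[0,0,0,-0.84,-0.895,0,60],[0,0,0,-0.84,-0.895,0,60]]}}

```text
t: 3.1
tool_pos: [0.5504, -0.3158, 0.2289]
orientation: [-0.635, -3.076, -0.001]
force: [0.6, 0.3, -0.4]
opening: 0.0602
gripper_force: 0.0
```

{"method": "move_arm", "body": {"plan": [[0,0,0.95,0,0,0,50],[0,0,0.95,0,0,0,50],[0,0,0.95,0,0,0,50],[0,0,0.95,0,0,0,50],[0,0,0.95,0,0,0,50],[0,0,0.95,0,0,0,50],[0,0,0.95,0,0,0,50],[0,0,0.95,0,0,0,50],[0,0,0.95,0,0,0,50],[0,0,0.95,0,0,0,50]]}}

```text
t: 4.1
tool_pos: [0.5501, -0.3145, 0.2289]
orientation: [-2.03, -2.396, 0.0]
force: [-0.0, -0.4, 0.5]
opening: 0.0502
gripper_force: 0.0
```

```bash
cat >> h.py <<'E'
def to(pos, Rt=None, s=None):
    "remaining move in tool units (turn/6deg, shift/25mm)"
    s=s or read_state(); Rc=R.from_rotvec(s['orientation'])
    d=Rc.inv().apply(np.array(pos)-s['tool_pos'])/.025
    w=np.degrees((Rc.inv()*Rt).as_rotvec())/6 if Rt is not None else np.zeros(3)
    return np.round(w,2),np.round(d,3)
def down(y_az):
    a=np.radians(y_az); y=[np.cos(a),np.sin(a),0]; z=[0,0,-1]; return R.from_matrix(np.stack([np.cross(y,z),y,z],1))
E
python3 - <<'E'
from h import *
s=read_state(); print(s['q'],s['tool_pos'],s['opening'],s['force']); print(to([.549,-.3155,.083],down(9.8),s))
for n in('top','scene'):
    c=read_camera(n); save(c,n+'1.png'); W=cloud(c); p=s['tool_pos']
    # gripper body/fingers cloud near the tool
    for lo,hi in((-.011,.03),(.05,.09),(.09,.13)):
        m=(np.hypot(W[...,0]-p[0],W[...,1]-p[1])<.13)&(W[...,2]>p[2]+lo)&(W[...,2]<p[2]+hi)
        if m.sum()>5: r=cv2.minAreaRect((W[m][:,:2]*1000).astype(np.float32)); print(n,lo,m.sum(),r)
E
```

```text
[-6.00281723e-01  2.22325013e-01  1.38676961e+00  6.98066223e-06
  1.53372145e+00 -7.65349463e-01] [ 0.55008232 -0.31450868  0.22891485] 0.0502284099876739 [-0.04266333 -0.4373291   0.527537  ]
(array([-0.01, -0.01, -0.06]), array([-0.037, -0.044,  5.837]))
top -0.011 6 ((575.7385864257812, -308.719970703125), (0.9954013824462891, 8.162123680114746), 9.544909477233887)
top 0.05 121 ((543.8661499023438, -278.806396484375), (156.2595672607422, 77.91729736328125), 35.99611282348633)
top 0.09 1112 ((550.7618408203125, -311.4856872558594), (187.69757080078125, 71.8700942993164), 9.571611404418945)
scene -0.011 75 ((550.4943237304688, -317.0205383300781), (79.80248260498047, 18.260677337646484), 9.26574993133545)
scene 0.05 224 ((551.0480346679688, -318.93463134765625), (171.2548065185547, 67.78197479248047), 9.771222114562988)
scene 0.09 1905 ((549.7010498046875, -316.6794128417969), (189.73663330078125, 72.41477966308594), 9.495644569396973)
```

The gripper at its known pose reads +3 mm in y in the top view and −3 mm in the scene view, so averaging the two views is right. Now lowering onto the knob.

{"method": "move_arm", "body": {"plan": [[0,0,0,0,-0.04,0.58,50],[0,0,0,0,0,0.58,50],[0,0,0,0,0,0.58,50],[0,0,0,0,0,0.58,50],[0,0,0,0,0,0.58,50],[0,0,0,0,0,0.58,50],[0,0,0,0,0,0.58,50],[0,0,0,0,0,0.58,50],[0,0,0,0,0,0.58,50],[0,0,0,0,0,0.58,50]]}}

```text
t: 5.2
tool_pos: [0.5494, -0.3149, 0.0834]
orientation: [2.026, 2.401, 0.0]
force: [0.4, -0.4, 0.1]
opening: 0.0499
gripper_force: 0.0
```

{"method": "move_arm", "body": {"plan": [[0,0,0,0,0,0,0],[0,0,0,0,0,0,0],[0,0,0,0,0,0,0],[0,0,0,0,0,0,0],[0,0,0,0,0,0,0],[0,0,0,0,0,0,0],[0,0,0,0,0,0,0],[0,0,0,0,0,0,0],[0,0,0,0,0,0,0],[0,0,0,0,0,0,0]], "force": 12}}

```text
t: 6.2
tool_pos: [0.5491, -0.3153, 0.0856]
orientation: [2.026, 2.401, -0.001]
force: [-5.6, -0.6, 5.4]
opening: 0.0139
gripper_force: 12.0
```

```bash
python3 -c "
from h import *
s=read_state();print({k:np.round(s[k],4) for k in('q','tool_pos','force','wrist_torque','opening','gripper_force')})"
```

```text
{'q': array([-6.0170e-01,  3.2490e-01,  1.5331e+00, -7.0000e-04,  1.2834e+00,
       -7.7050e-01]), 'tool_pos': array([ 0.5491, -0.3153,  0.0856]), 'force': array([-5.5814, -0.618 ,  5.3896]), 'wrist_torque': array([ 0.0318,  0.9804, -0.0366]), 'opening': np.float64(0.0139), 'gripper_force': np.float64(11.9973)}
```

{"method": "move_arm", "body": {"plan": [[0,0,-0.6,0,0,0,0],[0,0,-0.6,0,0,0,0],[0,0,-0.6,0,0,0,0],[0,0,-0.6,0,0,0,0],[0,0,-0.6,0,0,0,0],[0,0,-0.6,0,0,0,0],[0,0,-0.6,0,0,0,0],[0,0,-0.6,0,0,0,0],[0,0,-0.6,0,0,0,0],[0,0,-0.6,0,0,0,0]]}}

```text
t: 7.2
tool_pos: [0.5486, -0.3156, 0.0856]
orientation: [-1.181, -2.91, 0.002]
force: [-6.7, -0.2, 7.5]
opening: 0.0139
gripper_force: 12.0
```

```bash
cat > st.py <<'E'
from h import *
s=read_state();Rm=R.from_rotvec(s['orientation']);y=Rm.as_matrix()[:,1]
print({k:np.round(s[k],4) for k in('t','q','tool_pos','force','wrist_torque','opening','gripper_force')},'y_az',np.degrees(np.arctan2(y[1],y[0])),'tool F',Rm.inv().apply(s['force']))
E
python3 st.py
```

```text
{'t': np.float64(7.2), 'q': array([-0.6022,  0.3247,  1.5333, -0.0016,  1.2841, -1.4014]), 'tool_pos': array([ 0.5486, -0.3156,  0.0856]), 'force': array([-6.6856, -0.2133,  7.513 ]), 'wrist_torque': array([-0.1097,  1.4469, -0.0707]), 'opening': np.float64(0.0139), 'gripper_force': np.float64(12.0027)} y_az 45.81721712509853 tool F [ 4.64777697 -4.82421453 -7.50422703]
```

{"method": "move_arm", "body": {"plan": [[0,0,-0.4,0,0,0,0],[0,0,-0.4,0,0,0,0],[0,0,-0.4,0,0,0,0],[0,0,-0.4,0,0,0,0],[0,0,-0.4,0,0,0,0],[0,0,-0.4,0,0,0,0],[0,0,-0.4,0,0,0,0],[0,0,-0.4,0,0,0,0],[0,0,-0.4,0,0,0,0],[0,0,-0.4,0,0,0,0]]}}

```text
t: 8.2
tool_pos: [0.5483, -0.3159, 0.0856]
orientation: [-0.552, -3.091, 0.003]
force: [-8.4, -2.2, 7.0]
opening: 0.014
gripper_force: 12.0
```

```bash
python3 st.py
```

```text
{'t': np.float64(8.2), 'q': array([-0.6025,  0.3247,  1.5333, -0.0022,  1.2841, -1.8194]), 'tool_pos': array([ 0.5483, -0.3159,  0.0856]), 'force': array([-8.3842, -2.1916,  6.9749]), 'wrist_torque': array([-0.3353,  1.4892,  0.0097]), 'opening': np.float64(0.014), 'gripper_force': np.float64(12.0015)} y_az 69.75796455449493 tool F [ 7.11527314 -4.9701926  -6.95826002]
```

{"method": "move_arm", "body": {"plan": [[0,0,-0.3,0,0,0,0],[0,0,-0.3,0,0,0,0],[0,0,-0.3,0,0,0,0],[0,0,-0.3,0,0,0,0],[0,0,-0.3,0,0,0,0],[0,0,-0.3,0,0,0,0],[0,0,-0.3,0,0,0,0],[0,0,-0.3,0,0,0,0],[0,0,-0.3,0,0,0,0],[0,0,-0.3,0,0,0,0]]}}

```text
t: 9.2
tool_pos: [0.5487, -0.3162, 0.0855]
orientation: [-0.063, -3.14, 0.003]
force: [-6.7, -3.5, 4.5]
opening: 0.0149
gripper_force: 13.0
```

```bash
python3 st.py
```

```text
{'t': np.float64(9.2), 'q': array([-6.0270e-01,  3.2500e-01,  1.5331e+00, -2.0000e-03,  1.2830e+00,
       -2.1329e+00]), 'tool_pos': array([ 0.5487, -0.3162,  0.0855]), 'force': array([-6.7183, -3.4986,  4.5224]), 'wrist_torque': array([-0.4206,  1.0969, -0.3244]), 'opening': np.float64(0.0149), 'gripper_force': np.float64(12.9846)} y_az 87.70650187325607 tool F [ 6.57576761 -3.77308084 -4.51120038]
```

Torque jumped and the pads spread slightly, so the end stop has been reached. Releasing and rising.

{"method": "move_arm", "body": {"plan": [[0,0,0,0,0,0,50],[0,0,0,0,0,0,50],[0,0,0,0,0,0,50],[0,0,0,0,0,0,50],[0,0,0,0,0,-0.5,50],[0,0,0,0,0,-0.8,50],[0,0,0,0,0,-0.8,50],[0,0,0,0,0,-0.8,50],[0,0,0,0,0,-0.8,50],[0,0,0,0,0,-0.8,50]]}}

```text
t: 10.2
tool_pos: [0.5496, -0.3148, 0.1991]
orientation: [0.063, 3.14, -0.001]
force: [0.7, 0.5, -0.2]
opening: 0.05
gripper_force: 0.0
```

```bash
python3 st.py; python3 -c "
from h import *
print(to([.5028,-.029,.175],down(70.1)))"
```

```text
{'t': np.float64(10.2), 'q': array([-0.6012,  0.2335,  1.4282,  0.    ,  1.4789, -2.1317]), 'tool_pos': array([ 0.5496, -0.3148,  0.1991]), 'force': array([ 0.7303,  0.5114, -0.2074]), 'wrist_torque': array([ 0.0423,  0.0276, -0.0119]), 'opening': np.float64(0.05), 'gripper_force': np.float64(0.0)} y_az 87.69261702013392 tool F [-0.70894455  0.54046531  0.20775837]
(array([-0.  ,  0.01,  2.93]), array([ 2.33 , 11.349,  0.958]))
```

{"method": "move_arm", "body": {"plan": [[0,0,0,0.19,0.95,0,50],[0,0,0,0.19,0.95,0,50],[0,0,0,0.19,0.95,0,50],[0,0,0,0.19,0.95,0,50],[0,0,0,0.19,0.95,0,50],[0,0,0,0.19,0.95,0,50],[0,0,0,0.19,0.95,0,50],[0,0,0,0.19,0.95,0,50],[0,0,0,0.19,0.95,0,50],[0,0,0,0.19,0.95,0,50]]}}

```text
t: 11.2
tool_pos: [0.5115, -0.0747, 0.1984]
orientation: [0.063, 3.14, -0.0]
force: [0.5, 0.5, 0.0]
opening: 0.05
gripper_force: 0.0
```

{"method": "move_arm", "body": {"plan": [[0,0,0,0.21,0.92,0,50],[0,0,0,0.21,0.92,0,50],[0,0,0.73,0,0,0,50],[0,0,0.73,0,0,0,50],[0,0,0.73,0,0,0,50],[0,0,0.73,0,0,0,50],[0,0,0,0,0,0,50],[0,0,0,0,0,0,50],[0,0,0,0,0,0,50],[0,0,0,0,0,0,50]]}}

```text
t: 12.2
tool_pos: [0.5029, -0.0293, 0.1973]
orientation: [0.539, 3.095, 0.0]
force: [0.0, 0.4, 0.4]
opening: 0.05
gripper_force: 0.0
```

```bash
python3 - <<'E'
from h import *
print(to([.5028,-.029,.022],down(70.1)))
for n,dy in(('top',-.003),('scene',.003)):
    c=read_camera(n); np.savez(n+'2.npz',**c); W=cloud(c)+[0,dy,0]
    m=(np.hypot(W[...,0]-.549,W[...,1]+.315)<.04)&(W[...,2]>.082)
    print(n,'bar',m.sum(),cv2.minAreaRect((W[m][:,:2]*1000).astype(np.float32)))
    m=(np.hypot(W[...,0]-.503,W[...,1]+.029)<.04)&(W[...,2]>.03)&(W[...,2]<.055)
    print(n,'fin',m.sum(),m.sum()>4 and cv2.minAreaRect((W[m][:,:2]*1000).astype(np.float32)))
    im=c['frame'][...,::-1]; u,v=(389,190) if n=='top' else (266,266)
    cv2.imwrite(n+'k.png',cv2.resize(im[v-35:v+35,u-35:u+35],(350,350),interpolation=2))
cv2.imwrite('pics/k2.png',np.hstack([cv2.imread('topk.png'),cv2.imread('scenek.png')]))
E
```

```text
(array([0.  , 0.  , 0.02]), array([0.009, 0.008, 7.013]))
top bar 84 ((549.3926391601562, -315.6660461425781), (13.827794075012207, 40.66434097290039), 81.55670166015625)
top fin 20 ((493.6098937988281, -24.241085052490234), (14.651890754699707, 8.716679573059082), 0.7291396260261536)
scene bar 103 ((549.5801391601562, -315.72491455078125), (14.917159080505371, 40.61931228637695), 84.5227279663086)
scene fin 68 ((502.912353515625, -29.026737213134766), (13.392606735229492, 37.11982345581055), 64.85745239257812)
```

View pics/k2.png

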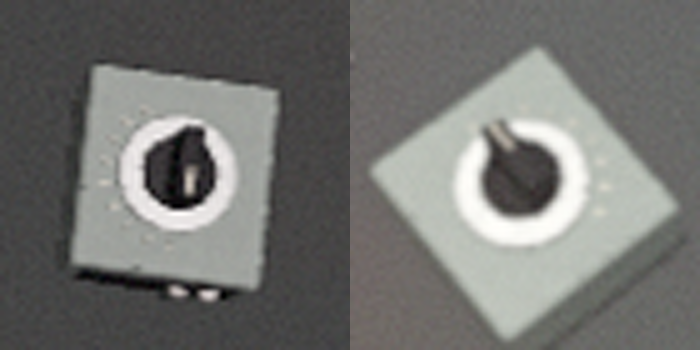

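The view shows the dimmer bar turned 72° anticlockwise and at rest, with its pointer at the bottom towards the robot and lined up with the box axis. That is the last tick, so it sits at the stop. Now the slide.

{"method": "move_arm", "body": {"plan": [[0,0,0,0,0,0.7,50],[0,0,0,0,0,0.7,50],[0,0,0,0,0,0.7,50],[0,0,0,0,0,0.7,50],[0,0,0,0,0,0.7,50],[0,0,0,0,0,0.7,50],[0,0,0,0,0,0.7,50],[0,0,0,0,0,0.7,50],[0,0,0,0,0,0.7,50],[0,0,0,0,0,0.7,50]]}}

```text
t: 13.3
tool_pos: [0.5029, -0.0293, 0.0215]
orientation: [0.54, 3.095, -0.0]
force: [0.2, -0.5, -0.1]
opening: 0.0503
gripper_force: 0.0
```

{"method": "move_arm", "body": {"plan": [[0,0,0,0,0,0,0],[0,0,0,0,0,0,0],[0,0,0,0,0,0,0],[0,0,0,0,0,0,0],[0,0,0,0,0,0,0],[0,0,0,0,0,0,0],[0,0,0,0,0,0,0],[0,0,0,0,0,0,0],[0,0,0,0,0,0,0],[0,0,0,0,0,0,0]], "force": 25}}

```text
t: 14.3
tool_pos: [0.5035, -0.0293, 0.023]
orientation: [0.541, 3.093, 0.0]
force: [-1.3, -0.3, 6.6]
opening: 0.012
gripper_force: 25.0
```

```bash
python3 st.py; python3 - <<'E'
from h import *
c=read_camera('scene'); W=cloud(c)+[0,.003,0]
F=c['frame'].astype(int); m=(np.hypot(W[...,0]-.503,W[...,1]+.029)<.055)&(F.min(-1)>140)&(W[...,2]<.012)
print(m.sum(),cv2.minAreaRect((W[m][:,:2]*1000).astype(np.float32)))
E
```

```text
{'t': np.float64(14.3), 'q': array([-1.5990e-01,  8.1400e-02,  1.9402e+00,  1.0000e-04,  1.1187e+00,
       -1.3846e+00]), 'tool_pos': array([ 0.5035, -0.0293,  0.023 ]), 'force': array([-1.293 , -0.2656,  6.5701]), 'wrist_torque': array([ 0.066 ,  0.1674, -0.0139]), 'opening': np.float64(0.012), 'gripper_force': np.float64(24.9965)} y_az 70.17250441893728 tool F [ 1.11825587 -0.68655457 -6.5716903 ]
224 ((502.5776062011719, -26.226116180419922), (78.63557434082031, 54.2822380065918), 69.9845199584961)
```

{"method": "move_arm", "body": {"plan": [[0,0,0,0,0,-0.3,0],[0,0,0,0,0,-0.5,0],[0,0,0,0,0,-0.6,0],[0,0,0,0,0,-0.6,0],[0,0,0,0,0,-0.6,0],[0,0,0,0,0,-0.6,0],[0,0,0,0,0,-0.6,0],[0,0,0,0,0,-0.6,0],[0,0,0,0,0,-0.6,0],[0,0,0,0,0,-0.5,0]]}}

```text
t: 15.35
tool_pos: [0.5031, -0.0293, 0.1612]
orientation: [0.541, 3.094, -0.0]
force: [0.3, -0.4, -0.1]
opening: 0.012
gripper_force: 25.0
```

```bash
cat >> h.py <<'E'
def face(tilt=20.5,az=15.2):
    t,a=np.radians([tilt,az]); n=np.array([-np.sin(t)*np.cos(a),-np.sin(t)*np.sin(a),np.cos(t)])
    y=np.array([-np.sin(a),np.cos(a),0]); return n,R.from_matrix(np.stack([np.cross(y,-n),y,-n],1))
C=np.array([.5500,.2734,.0694])
E
python3 st.py; python3 - <<'E'
from h import *
n,Rf=face(); s=read_state(); p=C+n*.075; print(p)
print(to([p[0],p[1],s['tool_pos'][2]],down(105.2))); s2=dict(s); s2['orientation']=down(105.2).as_rotvec(); print(to(p,Rf,s2))
s2['orientation']=Rf.as_rotvec(); print(to(p,Rf,s2))
E
```

```text
{'t': np.float64(15.35), 'q': array([-0.1599, -0.0891,  1.8369, -0.    ,  1.393 , -1.3847]), 'tool_pos': array([ 0.5031, -0.0293,  0.1612]), 'force': array([ 0.2873, -0.3699, -0.1071]), 'wrist_torque': array([-0.0137,  0.0042, -0.0181]), 'opening': np.float64(0.012), 'gripper_force': np.float64(24.996)} y_az 70.17414251569168 tool F [-0.395689   -0.25055649  0.10732768]
[0.52465331 0.26651346 0.13965041]
(array([-0.  ,  0.01, -5.84]), array([ 3.2010e+00,  1.1423e+01, -1.0000e-03]))
(array([-0.  , -3.42,  0.  ]), array([-3.935, 11.192,  0.861]))
(array([-0.,  0.,  0.]), array([-3.384, 11.192,  2.184]))
```

{"method": "move_arm", "body": {"plan": [[0,0,0,0.27,0.95,0,0],[0,0,0,0.27,0.95,0,0],[0,0,0,0.27,0.95,0,0],[0,0,0,0.27,0.95,0,0],[0,0,0,0.27,0.95,0,0],[0,0,0,0.27,0.95,0,0],[0,0,0,0.27,0.95,0,0],[0,0,0,0.27,0.95,0,0],[0,0,0,0.27,0.95,0,0],[0,0,0,0.27,0.95,0,0]]}}

```text
t: 16.35
tool_pos: [0.5198, 0.2181, 0.16]
orientation: [-0.541, -3.094, 0.0]
force: [1.0, 0.3, -0.6]
opening: 0.012
gripper_force: 25.0
```

{"method": "move_arm", "body": {"plan": [[0,0,0,0.25,0.96,0,0],[0,0,0,0.25,0.96,0,0],[0,0,-0.97,0,0,0,0],[0,0,-0.97,0,0,0,0],[0,0,-0.97,0,0,0,0],[0,0,-0.97,0,0,0,0],[0,0,-0.97,0,0,0,0],[0,0,-0.97,0,0,0,0],[0,-0.85,0,0,0,0,0],[0,-0.85,0,0,0,0,0]]}}

```text
t: 17.35
tool_pos: [0.525, 0.2665, 0.1597]
orientation: [-0.389, 2.937, 0.035]
force: [-0.2, 0.8, 0.1]
opening: 0.0118
gripper_force: 25.0
```

{"method": "move_arm", "body": {"plan": [[0,-0.85,0,0,0,0,0],[0,-0.85,0,0,0,0,0],[0,0,0,0,0,0,0],[0,0,0,0,0,0,0],[0,0,0,0,0,0,0],[0,0,0,0,0,0,0],[0,0,0,0,0,0,0],[0,0,0,0,0,0,0],[0,0,0,0,0,0,0],[0,0,0,0,0,0,0]]}}

```text
t: 18.35
tool_pos: [0.5245, 0.2664, 0.1596]
orientation: [-0.366, 2.764, 0.066]
force: [0.5, 0.2, 0.1]
opening: 0.012
gripper_force: 25.0
```

```bash
python3 st.py; cat > chk.py <<'E'
from h import *
n,Rf=face(); s=read_state(); Rc=R.from_rotvec(s['orientation'])
print(to(C+n*.035,Rf,s),to(C+n*.023,Rf,s))
import sys
for cam,dy in(('scene',.003),('top',-.003)):
    c=read_camera(cam); W=cloud(c)+[0,dy,0]; save(c,cam+sys.argv[1]+'.png')
    L=Rc.inv().apply((W.reshape(-1,3)-s['tool_pos'])).reshape(W.shape)
    F=c['frame'].astype(int)
    m=(abs(L[...,2]-.017)<.004)&(np.hypot(L[...,0],L[...,1])<.06)
    P=L[m]*1000
    if len(P)>20:
        ce=P.mean(0); nn=np.linalg.svd(P-ce)[2][2]; print(cam,len(P),'plate top plane in tool: z',ce[2],'n',nn,cv2.minAreaRect(P[:,:2].astype(np.float32)))
E
python3 chk.py 3
```

```text
{'t': np.float64(18.35), 'q': array([ 0.416 , -0.1806,  1.9662, -0.0628,  1.005 , -1.3939]), 'tool_pos': array([0.5245, 0.2664, 0.1596]), 'force': array([0.5484, 0.1856, 0.0528]), 'wrist_torque': array([-0.0176,  0.2328,  0.0567]), 'opening': np.float64(0.012), 'gripper_force': np.float64(24.9959)} y_az 105.08844720658045 tool F [-0.56003341  0.03648431  0.15171337]
(array([-0.01, -0.02, -0.02]), array([2.670e-01, 2.000e-03, 2.349e+00])) (array([-0.01, -0.02, -0.02]), array([2.660e-01, 2.000e-03, 2.829e+00]))
scene 216 plate top plane in tool: z 16.98467042591846 n [0.01403116 0.00116023 0.99990089] ((1.006439208984375, -0.39654541015625), (52.43009948730469, 79.44775390625), 1.0468192100524902)
top 86 plate top plane in tool: z 17.385788591669556 n [ 0.02512607 -0.01615277  0.99955378] ((0.10042572021484375, 3.1529006958007812), (68.0594253540039, 51.35294723510742), 89.88090515136719)
```

View pics/scene3.png

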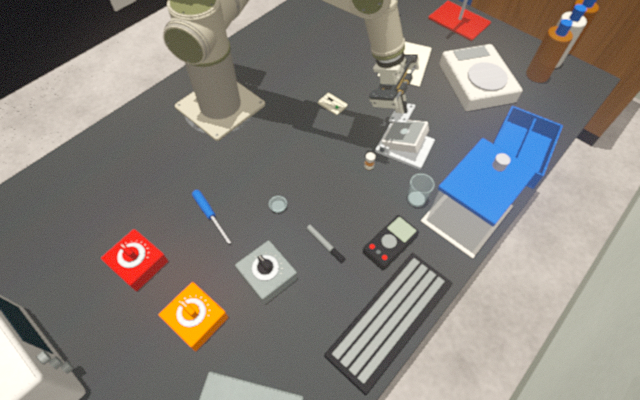

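The scene view shows the slide held square below the gripper over the reader at about (403,125). Nothing else has moved. Approaching along the normal.

{"method": "move_arm", "body": {"plan": [[0,0,0,0.025,0,0.25,0],[0,0,0,0.025,0,0.25,0],[0,0,0,0.025,0,0.25,0],[0,0,0,0.025,0,0.25,0],[0,0,0,0.025,0,0.25,0],[0,0,0,0.025,0,0.25,0],[0,0,0,0.025,0,0.25,0],[0,0,0,0.025,0,0.25,0],[0,0,0,0.025,0,0.25,0],[0,0,0,0.025,0,0,0]]}}

```text
t: 19.45
tool_pos: [0.5372, 0.2698, 0.1034]
orientation: [-0.366, 2.765, 0.065]
force: [0.6, -0.4, -1.7]
opening: 0.0119
gripper_force: 25.0
```

```bash
python3 st.py; cat > chk2.py <<'E'
from h import *
import sys
s=read_state(); Rc=R.from_rotvec(s['orientation']); n,Rf=face()
print('to contact',to(C+n*.023,Rf,s)); ims=[]
for cam,dy,(u,v) in(('scene',.003,(403,130)),('top',-.003,(183,187))):
    c=read_camera(cam); W=cloud(c)+[0,dy,0]; L=Rf.inv().apply((W.reshape(-1,3)-C)).reshape(W.shape)*1000
    near=np.hypot(L[...,0],L[...,1])<85
    m=near&(abs(L[...,2])<2.5)&(np.abs(L[...,:2]).max(-1)<60)
    P=L[m]; ce=P.mean(0); nn=np.linalg.svd(P-ce)[2][2]; nn*=np.sign(nn[2])
    print(cam,'face',m.sum(),ce,'n(deg)',np.degrees(nn[:2]),cv2.minAreaRect(P[:,:2].astype(np.float32)))
    T=Rc.inv().apply((W.reshape(-1,3)-s['tool_pos'])).reshape(W.shape)*1000
    m=(abs(T[...,2]-17)<3)&(np.hypot(T[...,0],T[...,1])<55)&(c['frame'].min(-1)>120)
    P=L[m]
    if len(P)>15:
        ce=P.mean(0); nn=np.linalg.svd(P-ce)[2][2]; nn*=np.sign(nn[2]); print(cam,'plate in face frame',m.sum(),ce,np.degrees(nn[:2]),cv2.minAreaRect(P[:,:2].astype(np.float32)))
    im=c['frame'][...,::-1][v-50:v+50,u-50:u+50]; ims.append(cv2.resize(im,(400,400),interpolation=2))
cv2.imwrite(f'pics/c{sys.argv[1]}.png',np.hstack(ims))
E
python3 chk2.py 4
```

```text
{'t': np.float64(19.45), 'q': array([ 0.4116, -0.0769,  1.9805, -0.0664,  0.8883, -1.3899]), 'tool_pos': array([0.5372, 0.2698, 0.1034]), 'force': array([ 0.587 , -0.4458, -1.6512]), 'wrist_torque': array([-0.0853,  0.2591, -0.021 ]), 'opening': np.float64(0.0119), 'gripper_force': np.float64(24.9961)} y_az 105.09049563489913 tool F [ 0.15030519 -0.58279844  1.7051428 ]
to contact (array([-0.01, -0.03, -0.02]), array([-0.022,  0.006,  0.54 ]))
scene face 422 [-10.934236   -11.40113811  -0.11475921] n(deg) [-0.01879775 -0.04749439] ((-0.4367828369140625, -0.6199417114257812), (110.81578063964844, 107.01596069335938), 0.5344902873039246)
scene plate in face frame 184 [ -3.92885149 -10.0044056  -19.53437301] [ 0.09997283 -0.43098619] ((2.699586868286133, -0.8514595031738281), (54.14398956298828, 80.39752197265625), 0.09232530742883682)
top face 337 [-35.71920728  -2.42952995   0.10980025] n(deg) [ 0.18848924 -0.07516167] ((-1.0269088745117188, -0.2535400390625), (109.47052764892578, 103.07044219970703), 0.7218313217163086)
top plate in face frame 63 [  4.77673507 -22.04739744 -19.47741873] [-0.02831123 -0.0997901 ] ((0.8074817657470703, -0.7915458679199219), (68.291015625, 52.05550003051758), 89.5426254272461)
```

View pics/c4.png

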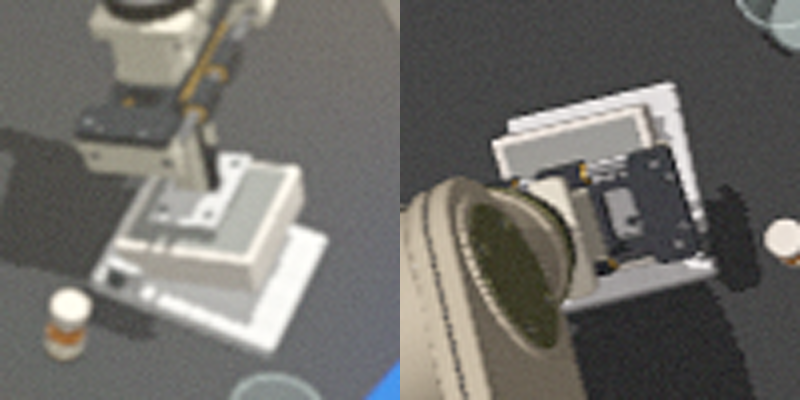

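The crops show the plate parallel just above the face, about 2 mm downhill of centre. Correcting that and closing in gently.

{"method": "move_arm", "body": {"plan": [[0,0,0,-0.02,0,0.08,0],[0,0,0,-0.02,0,0.08,0],[0,0,0,-0.02,0,0.08,0],[0,0,0,-0.02,0,0.08,0],[0,0,0,0,0,0.05,0],[0,0,0,0,0,0.05,0],[0,0,0,0,0,0.04,0],[0,0,0,0,0,0.03,0],[0,0,0,0,0,0,0],[0,0,0,0,0,0,0]]}}

```text
t: 20.55
tool_pos: [0.5436, 0.2716, 0.094]
orientation: [-0.366, 2.764, 0.066]
force: [0.2, -0.0, -1.9]
opening: 0.012
gripper_force: 25.0
```

```bash
python3 st.py
```

```text
{'t': np.float64(20.55), 'q': array([ 0.4097, -0.0471,  1.9714, -0.0668,  0.8659, -1.3902]), 'tool_pos': array([0.5436, 0.2716, 0.094 ]), 'force': array([ 0.2389, -0.0079, -1.9093]), 'wrist_torque': array([-0.0298,  0.2268, -0.009 ]), 'opening': np.float64(0.012), 'gripper_force': np.float64(24.9962)} y_az 105.09168510063421 tool F [ 0.45132728 -0.06981427  1.86926258]
```

{"method": "move_arm", "body": {"plan": [[0,0,0,0,0,0.02,0],[0,0,0,0,0,0.02,0],[0,0,0,0,0,0.02,0],[0,0,0,0,0,0.02,0],[0,0,0,0,0,0.02,0],[0,0,0,0,0,0.01,0],[0,0,0,0,0,0.01,0],[0,0,0,0,0,0,0],[0,0,0,0,0,0,0],[0,0,0,0,0,0,0]]}}

```text
t: 21.55
tool_pos: [0.5444, 0.2719, 0.0919]
orientation: [-0.366, 2.764, 0.066]
force: [-10.6, -4.3, 11.2]
opening: 0.0115
gripper_force: 25.0
```

```bash
python3 st.py; python3 chk2.py 5
```

```text
{'t': np.float64(21.55), 'q': array([ 0.4097, -0.0417,  1.9702, -0.067 ,  0.8621, -1.39  ]), 'tool_pos': array([0.5444, 0.2719, 0.0919]), 'force': array([-10.5592,  -4.2873,  11.2069]), 'wrist_torque': array([-0.613 ,  1.0649, -0.1756]), 'opening': np.float64(0.0115), 'gripper_force': np.float64(25.0042)} y_az 105.0977644734076 tool F [  6.70187186  -1.39067165 -14.44382511]
to contact (array([-0.01, -0.02, -0.02]), array([ 0.098, -0.001,  0.005]))
scene face 393 [-10.64427941 -12.43565976  -0.11494833] n(deg) [-0.08954139 -0.04226688] ((0.23972702026367188, -0.5428466796875), (111.05972290039062, 106.69390869140625), 1.2010183334350586)
scene plate in face frame 201 [ -7.50327071 -10.09207069  -5.9768705 ] [1.17428546 0.37393994] ((-11.223548889160156, -9.406394958496094), (71.08055114746094, 99.57294464111328), 41.51838684082031)
top face 317 [-27.60384912  -4.71779903  -0.04937775] n(deg) [-0.32836882 -0.25599115] ((-0.8082656860351562, 0.560760498046875), (109.30046081542969, 103.36859130859375), 1.5784049034118652)
top plate in face frame 76 [-11.72997828 -16.3266123   -5.24465204] [2.41145445 0.17056793] ((-23.297603607177734, -14.172401428222656), (58.97489547729492, 91.27020263671875), 45.374855041503906)
```

```bash
cat > chk3.py <<'E'
from h import *
s=read_state(); Rc=R.from_rotvec(s['orientation']); n,Rf=face()
print('torque tool',Rc.inv().apply(s['wrist_torque']),'F',Rc.inv().apply(s['force']))
for cam,dy in(('scene',.003),('top',-.003)):
    Ws=[]
    for _ in range(3): c=read_camera(cam); Ws.append(cloud(c))
    W=np.mean(Ws,0)+[0,dy,0]; L=Rf.inv().apply((W.reshape(-1,3)-C)).reshape(W.shape)*1000
    f=(abs(L[...,2])<2)&(np.abs(L[...,:2]).max(-1)<60)
    A=lambda m:np.linalg.lstsq(np.c_[L[m][:,:2],np.ones(m.sum())],-L[m][:,2],rcond=None)[0]
    pl=(L[...,2]<-4)&(L[...,2]>-9)&(np.abs(L[...,:2]).max(-1)<48); pl=cv2.erode(pl.astype(np.uint8),np.ones((2,2)))>0
    for k,m in(('face',f),('plate',pl)):
        a=A(m); print(cam,k,m.sum(),'tilt deg',np.degrees(a[:2]),'h at 0',a[2],np.round(L[m].min(0)[:2],1),np.round(L[m].max(0)[:2],1),cv2.minAreaRect(L[m][:,:2].astype(np.float32)))
E
python3 chk3.py
```

```text
torque tool [0.36908717 1.08755941 0.09937193] F [  6.57424141  -0.09177254 -13.25452932]
scene face 407 tilt deg [ 0.08157002 -0.08514058] h at 0 0.18705423195540852 [-55.  -51.4] [55.  52.7] ((0.059963226318359375, 0.6537666320800781), (104.08126831054688, 110.02845001220703), 89.95501708984375)
scene plate 115 tilt deg [0.25142548 0.33436893] h at 0 6.3256735169029135 [-26.5 -37.5] [21.2 33.8] ((-3.193948745727539, -1.5469436645507812), (46.96044158935547, 71.22630310058594), 1.5919809341430664)
top face 361 tilt deg [-0.01871423 -0.14000211] h at 0 -0.16367237662210435 [-55.3 -51.8] [53.8 50.7] ((-0.6734161376953125, -0.6210670471191406), (102.48828125, 109.0106201171875), 89.91288757324219)
top plate 40 tilt deg [ 0.80073186 -4.658263  ] h at 0 3.964559981883769 [ -3.5 -31.6] [ 23.5 -18.8] ((9.989100456237793, -25.134187698364258), (12.685456275939941, 26.872360229492188), 89.32786560058594)
```

View pics/c5.png

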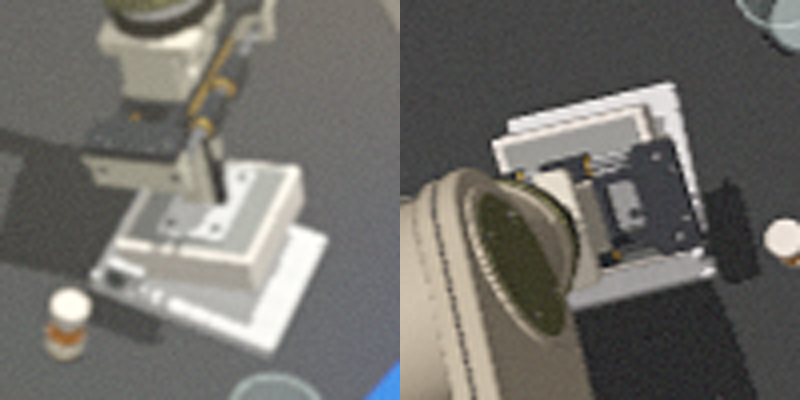

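```bash
python3 - <<'E'
from h import *
n,Rf=face()
c=read_camera('scene'); W=np.mean([cloud(read_camera('scene')) for _ in range(4)],0)+[0,.003,0]
L=Rf.inv().apply((W.reshape(-1,3)-C)).reshape(W.shape)*1000
# ray-cast bright plate pixels onto plate-top plane (6 mm above face)
M=R.from_rotvec(np.ravel(c['rvec'])).as_matrix(); o=-M.T@np.ravel(c['tvec'])+[0,.003,0]
v,u=np.mgrid[:400,:640]; d=np.stack([(u-c['cx'])/c['fx'],(v-c['cy'])/c['fy'],np.ones_like(u)],-1)@M
def cast(h): 
    t=((C+n*h-o)@n)/(d@n); return Rf.inv().apply((o+t[...,None]*d-C).reshape(-1,3)).reshape(W.shape)*1000
X=cast(.006); g=c['frame'].min(-1).astype(int)
# height-based extent
m=(L[...,2]<-3)&(L[...,2]>-9)&(np.abs(L[...,:2]).max(-1)<45); print('height',m.sum(),np.percentile(L[m][:,0],[1,99]),np.percentile(L[m][:,1],[1,99]))
X0=cast(0.); 
for lo,hi in((-34,-14),(14,34)):
    k=(X[...,1]>lo)&(X[...,1]<hi)
    b=np.arange(-50,51,3); print(lo,[(int(a),int(np.median(g[k&(X[...,0]>=a)&(X[...,0]<a+3)]))) for a in b if (k&(X[...,0]>=a)&(X[...,0]<a+3)).any()])
for lo,hi in((-24,-19),(19,24)):
    k=(X[...,0]>lo)&(X[...,0]<hi)
    print('y',lo,[(int(a),int(np.median(g[k&(X[...,1]>=a)&(X[...,1]<a+3)]))) for a in np.arange(-50,51,3) if (k&(X[...,1]>=a)&(X[...,1]<a+3)).any()])
E
```

```text
height 199 [-26.84856113  24.11849804] [-37.55738852  37.40934947]
-34 [(-50, 184), (-47, 176), (-44, 177), (-41, 179), (-38, 177), (-35, 175), (-32, 185), (-29, 212), (-26, 227), (-23, 221), (-20, 207), (-17, 226), (-14, 234), (-11, 233), (-8, 221), (-5, 187), (-2, 172), (1, 173), (4, 172), (7, 170), (10, 172), (13, 169), (16, 156), (19, 150), (22, 151), (25, 136), (28, 124), (31, 120), (34, 121), (37, 120), (40, 122), (43, 133), (46, 158), (49, 167)]
14 [(-50, 184), (-47, 176), (-44, 175), (-41, 177), (-38, 177), (-35, 177), (-32, 187), (-29, 218), (-26, 231), (-23, 225), (-20, 232), (-17, 223), (-14, 222), (-11, 166), (-8, 88), (-5, 93), (-2, 71), (1, 95), (4, 127), (7, 144), (10, 145), (13, 147), (16, 145), (19, 151), (22, 157), (25, 142), (28, 136), (31, 129), (34, 126), (37, 135), (40, 135), (43, 137), (46, 136), (49, 135)]
y -24 [(-50, 205), (-44, 174), (-41, 177), (-38, 231), (-32, 223), (-29, 186), (-23, 206), (-20, 237), (-14, 239), (-11, 241), (-8, 236), (-5, 239), (-2, 229), (1, 225), (7, 233), (10, 238), (16, 241), (19, 239), (25, 216), (28, 195), (34, 224), (37, 218), (43, 220), (46, 171)]
y 19 [(-47, 138), (-44, 120), (-38, 141), (-35, 158), (-32, 163), (-29, 150), (-26, 147), (-23, 150), (-17, 165), (-14, 163), (-8, 164), (-5, 160), (1, 160), (4, 143), (10, 137), (13, 145), (19, 160), (22, 163), (28, 151), (31, 143), (37, 148), (40, 156), (46, 144)]
```

The crops and edges show the plate flush on the face, with its tilt under 0.3° and its height correct. It sits about 1.3 mm uphill, with some side load, so I'll lift slightly, shift, and re-press more lightly.

{"method": "move_arm", "body": {"plan": [[0,0,0,0,0,-0.04,0],[0,0,0,0,0,-0.04,0],[0,0,0,0.03,0,0,0],[0,0,0,0.02,0,0,0],[0,0,0,0,0,0.02,0],[0,0,0,0,0,0.02,0],[0,0,0,0,0,0.01,0],[0,0,0,0,0,0.01,0],[0,0,0,0,0,0,0],[0,0,0,0,0,0,0]]}}

```text
t: 23.2
tool_pos: [0.5432, 0.2716, 0.0915]
orientation: [-0.366, 2.764, 0.066]
force: [-7.1, -2.4, 6.1]
opening: 0.012
gripper_force: 25.0
```

```bash
python3 st.py; python3 chk3.py
```

```text
{'t': np.float64(23.2), 'q': array([ 0.41  , -0.0446,  1.9738, -0.0671,  0.8614, -1.3895]), 'tool_pos': array([0.5432, 0.2716, 0.0915]), 'force': array([-7.1361, -2.376 ,  6.0915]), 'wrist_torque': array([-0.319 ,  0.7018, -0.1028]), 'opening': np.float64(0.012), 'gripper_force': np.float64(24.9986)} y_az 105.09136175383814 tool F [ 4.91776428 -0.43616846 -8.32470132]
torque tool [0.15325985 0.76064826 0.05268811] F [ 4.91776428 -0.43616846 -8.32470132]
scene face 402 tilt deg [-0.21713366 -0.26337458] h at 0 0.10055995334867016 [-54.6 -52.1] [55.4 53.7] ((0.4920234680175781, 0.6865234375), (109.47704315185547, 105.87489318847656), 0.5735675096511841)
scene plate 133 tilt deg [ 0.28596374 -0.14355517] h at 0 6.320915144456276 [-26.  -37.6] [22.  34.2] ((-2.0208358764648438, -1.7738609313964844), (47.31259536743164, 72.21363830566406), 1.4422016143798828)
top face 377 tilt deg [-0.19918367 -0.14414959] h at 0 -0.15343330033871216 [-55.2 -51.1] [53.9 50.9] ((-0.6519927978515625, -0.05008697509765625), (109.01882934570312, 101.93077087402344), 0.09324225038290024)
top plate 28 tilt deg [0.22059973 1.47015811] h at 0 6.956273839204186 [ -2.3 -31.4] [ 24.8 -18.8] ((11.278535842895508, -24.9112548828125), (26.678260803222656, 12.161734580993652), 4.583042144775391)
```

{"method": "move_arm", "body": {"plan": [[0,0,0,0.01,0,0,0],[0,0,0,0.01,0,0,0],[0,0,0,0,0,0,0],[0,0,0,0,0,0,0],[0,0,0,0,0,0,0],[0,0,0,0,0,0,0],[0,0,0,0,0,0,0],[0,0,0,0,0,0,0],[0,0,0,0,0,0,0],[0,0,0,0,0,0,0]]}}

```text
t: 24.5
tool_pos: [0.5431, 0.2716, 0.0915]
orientation: [-0.366, 2.763, 0.066]
force: [-5.3, -2.2, 6.7]
opening: 0.0119
gripper_force: 25.0
```

```bash
python3 st.py
```

```text
{'t': np.float64(24.5), 'q': array([ 0.41  , -0.0454,  1.9749, -0.0672,  0.8601, -1.3894]), 'tool_pos': array([0.5431, 0.2716, 0.0915]), 'force': array([-5.2834, -2.1767,  6.6887]), 'wrist_torque': array([-0.2614,  0.4409, -0.1285]), 'opening': np.float64(0.0119), 'gripper_force': np.float64(24.9981)} y_az 105.09458632726052 tool F [ 2.97630458 -0.72523116 -8.24663035]
```

```bash
python3 -c "
from h import *
print(close_job())"
```

```text
the job is handed in; nothing more can be done
None
```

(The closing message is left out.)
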